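Index the board turntable one hole

ROBOT

A 7-joint arm with a two-finger parallel gripper is mounted at the origin on the work surface. World frame = base frame: x ahead of the robot, y to its left, z up, the work surface at z = 0. Lengths are in m, angles in degrees, forces in N, time in s.
With the tool pointing down it reaches from about 0.425 to 0.975 m from the base axis. Payload 16.7 kg.
Tool frame: the origin (TCP) lies on the centre line of the jaws, within the pads' length; the fingertips stand 11 mm ahead of it and the grasp point (between the pads) lies 8 mm behind it; z points along the fingers, y is the line along which they close (so a half turn about z gives the same grasp; the last joint's range is limited). The gripper opens to 85 mm and grips with 20 to 120 N. Pads are 22 mm wide; open, the fingers measure 114 mm over their backs; the gripper's body (76 mm by 85 mm) begins 54 mm behind the grasp point. The pads swing forward as they close: fully open they stand 13 mm farther back than shut.
Start: joints at [68.383, 24.414, 4.234, 92.017, -1.954, 63.644, -3.845], TCP at [0.152, -0.658, 0.216] pointing down, gripper open.
Joint ranges: [-163.25, 163.25], [-28.42, 122.38], [-70.27, 78.77], [12.13, 141.07], [-58.53, 238.53], [9.26, 117.41], [-156.51, 156.51]. Speed limits (degrees/s): [108.29, 108.29, 136.94, 136.94, 172.46, 172.46, 172.46].

INTERFACE

Orientations are given as [roll, pitch, yaw] about the fixed x, y, z axes, in that order (R = Rz(yaw) Ry(pitch) Rx(roll)).
In Python, from plant import get_state, vision, manip, models gives the robot as it stands. The module is installed in compiled form; this text tells all that it offers.
- The arm moves only by the tool step_arm, never from a script. Its argument "motion" is a list of rows, each a list of 2 entries, a list of its own where there are three numbers: the shift along the world's x, y, z in m, then the turn about the world's z in degrees. In form: [[[tx, ty, tz], turn], ...]. A call has 1 to 10 rows; each row is the pose to reach, as a shift and turn from the pose commanded when the call began; what a row does not reach only later rows make up. A row lasts 1/8 s, in which the tool goes at most 62.5 mm and 10.7 degrees, less where a joint would pass 70% of its speed; a pose out of reach is approached as far as the arm can. A call with a gripper value outside its range is refused whole. "claw" is the opening, from 0 (shut) to 1 (fully open), set as the call begins (left out, the last holds). The fingers move at their own pace and stop on an object; "force" is the grip in N (left out, the last holds). Time passes only in rows, so rows that repeat a pose let the fingers close. It gives the time, the measured TCP pose, the force, the opening and the grip force at its end, in the units of the state.
- get_state(): the state, without advancing time (a new reading comes with each control period).
- vision.capture(name): name is "scene" or "top"; returns the picture (420x560x3 uint8, blue, green, red); there is no depth.
- vision.get_calibration(name): a dict with "fx", "fy", "cx", "cy" (pixels), "dist_coeffs" ([k1, k2, p1, p2, k3] as OpenCV has them; the pictures are not rectified), "camera_from_world" (4x4, takes a point from world to camera coordinates). Camera axes: x right, y up, looking along -z (the intrinsics and any distortion apply to the point x, -y, -z); pixel columns grow to the right and rows downward; lengths in m; the calibration is good to about 2 mm. A picture is of the moment at which its call begins. get_calibration takes no time and is no camera call.
- manip.job_done(): hands the job in; it is judged then, once.
Trained networks look in the newest picture that a camera, given by its name, has taken for a name from the list of things; names that differ only in an ending like _2 or _b are one class to them, and where a whole thing is asked for, a point or a joint stands for the part that bears it (a point fixed in the world has none). Each returns a list of dicts, best first, with "confidence" (0 to 1); they miss things now and then, are a little off and sometimes report something else, mostly with a low value. They report only what shows in the picture. A call takes as long as a camera call. They do not tell look-alikes from the thing itself.
- models.recognise(target, camera): "point" ([x, y, z] in m, in the coordinates of the camera as it stood for that picture, good to about 4 mm: the middle of the surface that is visible of it).
The state is a dict: "time": time; "joint_positions": joint angles; "qvel": joint speeds; "joint_efforts": joint torques, N m; "eef_pos": TCP position; "eef_rot": TCP orientation; "wrist_force": force on the tool from outside, world axes, zero at the start; "torque": the same for the moment, N m; "width": finger opening in m; "grip_force": force on a finger pad.
Only numpy, scipy, OpenCV 4.12 (cv2) and the standard library are available. Lean on these libraries where they do the work, as an engineer would, in place of code of your own. Each camera call takes 0.05 s, during which the arm holds its last target. There are 200 camera calls.

TASK

Turn the indexing table on the bench by just one hole, so that its plunger arm swings towards the side where the magnifier stands, and leave it locked there. Press the plunger's dish down with the fingertips, keep it down while you push the arm round, easing off near the first hole so that the plunger springs fully up in it; nothing is to be picked up, and the magnifier, bottle, jar and screwdriver stay where they are.

Things in the scene. Friction and masses are not known exactly. Their poses are not given: they have to be found in the camera images.
- index_base: Fixed base of the indexing table: dark foot 210 mm across and, at 36 to 44 mm height, an aluminium index plate 280 mm across with 8 round holes 18 mm wide, 45 degrees apart on a circle of 120 mm radius, joined by a thin slot. Origin at the middle of its underside, on the bench, on the table's turning axis; z up; its x axis points to the hole in which the plunger is locked at the start
- table_centre (a point): point on the vertical turning axis, in the middle of the table's top face, 60 mm above the bench. The table is an aluminium disc 170 mm across with four small circuit boards (their parts and the hub reach up to 70 mm) and one flat arm 32 mm wide that sticks out over the index plate and carries the plunger
- turntable (a joint): turning angle of the table, rad: near 0 at the start (arm over the start hole, along the base's x axis), grows anticlockwise seen from above; next holes at +0.785 and -0.785. While locked it has only about 0.02 rad of play each way; once free, about 1.5 N at the plunger turns it and it stays where it is left
- plunger (a joint): travel of the plunger, m: 0 fully up (locked in a hole), 0.012 fully pressed down (hard stop). The spring takes about 4 N to start and 9 N at full travel. The pin is out of the hole beyond 0.006; between holes the plate holds the plunger down at about 0.006 even when let go, and over the next hole it snaps up to 0 by itself
- dish_floor (a point): middle of the inner floor of the plunger's dish, where to press: dark steel cup open upwards, 60 mm across outside, 52 inside, rim 14 mm above the floor, on the arm's end 120 mm from the axis. Floor 88 mm above the bench when up, 76 pressed. A fingertip may slip some mm before the rim takes it along; raised to 84 mm it still pushes the rim, and the pin can snap into the hole
- magnifier: small bench magnifier, loose: dark round foot 84 mm across, upright round lens 80 mm across, 147 mm tall. Origin at the middle of its underside. It stands to the left or the right of the indexing table and tells which way to turn; do not touch
- bottle: white bottle 56 mm across, 140 mm tall, loose, on the other side of the table from the magnifier; origin at its underside; leave alone
- jar: small amber jar with a white lid, 48 mm across, 45 mm tall, loose; origin at its underside; leave alone
- screwdriver: screwdriver 160 mm long lying along its x axis on the bench, loose; leave alone
Mind the look-alikes: they are no part of the job. What is shaped like the magnifier but orange or red is not meant.

How it is judged (in metres and radians):
On the way, in this order (a step that is already met when the one before it is completed fails the run):
1. the plunger is pressed down out of the start hole (value of joint plunger above 0.007 m and value of joint turntable between -0.1 and 0.1 rad), for 0.05 s.
2. the arm is half way to the next hole on the magnifier's side (value of joint plunger above 0.004 m and ((y of magnifier in the frame of index_base above 0 m and value of joint turntable above 0.35 rad) or (y of magnifier in the frame of index_base below 0 m and value of joint turntable below -0.35 rad))), for 0.05 s.
3. the plunger has sprung up in the next hole (((y of magnifier in the frame of index_base above 0 m and value of joint turntable between 0.740398 and 0.830398 rad) or (y of magnifier in the frame of index_base below 0 m and value of joint turntable between -0.830398 and -0.740398 rad)) and value of joint plunger below 0.002 m), for 0.2 s.
At the end, for the whole second after the job is handed in: The table rests one hole (0.785 rad, within 0.045) from its start, on the magnifier's side, with the plunger sprung up to within 2 mm of fully up; magnifier, bottle, jar and screwdriver are within 30 mm of where they stood, and the first three upright (all of step 3 and velocity of joint turntable between -0.05 and 0.05 rad/s and distance of each of magnifier, bottle, jar, screwdriver from where it was at the start of the episode below 0.03 m and angle between each of magnifier, bottle, jar's own z axis and vertical below 0.2 rad); the robot touches nothing.
It fails at once if the table is run on past the next hole (more than one and a half hole spacings) (value of joint turntable above 1.18 rad or value of joint turntable below -1.18 rad).
It fails at once if the table is locked in the hole on the wrong side (value of joint plunger below 0.002 m and ((y of magnifier in the frame of index_base above 0 m and value of joint turntable below -0.6 rad) or (y of magnifier in the frame of index_base below 0 m and value of joint turntable above 0.6 rad))).
It fails at once if a loose thing is lifted, carried or pushed away (distance of any of magnifier, bottle, jar, screwdriver from where it was at the start of the episode above 0.03 m or height (world z) of any of magnifier, bottle, jar, screwdriver above 0.025 m).
It also fails if it takes over 38 s, if anything falls off the work surface, if the arm or the gripper's body presses on something with over 40 N, if the wrist force passes 120 N, or if a joint passes its speed limit or range.

## Working session

There is one attempt and no reset: what is moved stays moved. The work goes in short steps, Python scripts to look and compute and a tool call to move; the robot and the scene stay as the last step left them, time stands still between calls to the robot, and variables do not carry over. Pictures are saved under pics/ and viewed, at most 10 in all, crops included, and the job is handed in when it is done.

Besides the shell and the picture viewer there is one more tool, called after "Call:" as a command line: name --argument value ..., lists and objects as JSON in quotes. step_arm: Moves the arm, as the interface text tells. Its arguments: {"type":"object","properties":{"motion":{"type":"array","items":{"type":"array"}},"claw":{"type":"number"},"force":{"type":"number"}},"required":["motion"]}

```bash
mkdir -p pics; cat > h.py <<'E'
import numpy as np, cv2
from plant import get_state, vision, manip, models
def world(name,p):
    M=np.array(vision.get_calibration(name)["camera_from_world"]); return (np.linalg.inv(M)@np.r_[p,1])[:3]
def cvcal(name):
    c=vision.get_calibration(name); M=np.diag([1,-1,-1,1])@np.array(c["camera_from_world"])
    K=np.array([[c["fx"],0,c["cx"]],[0,c["fy"],c["cy"]],[0,0,1.]]); return M,K,np.array(c["dist_coeffs"],float)
def pix(name,P):
    M,K,d=cvcal(name); return cv2.projectPoints(np.array(P,float).reshape(-1,1,3),cv2.Rodrigues(M[:3,:3])[0],M[:3,3],K,d)[0].reshape(-1,2)
def at_z(name,uv,z):
    M,K,d=cvcal(name); u=cv2.undistortPoints(np.array(uv,float).reshape(1,1,2),K,d).ravel()
    R=M[:3,:3].T; o=-R@M[:3,3]; r=R@np.r_[u,1]; return o+r*(z-o[2])/r[2]
E
python3 - <<'E'
from h import *
ims=[]
for n in ("scene","top"):
    im=vision.capture(n); cv2.imwrite(f"pics/{n}0.png",im)
    for t in ("index_base","dish_floor","magnifier","bottle","jar","screwdriver"):
        for r in models.recognise(t,n)[:3]:
            w=world(n,r["point"]); print(n,t,round(r["confidence"],2),w.round(3),pix(n,w).round().ravel())
print(get_state()["time"], get_state()["eef_rot"])
E
```

```text
scene index_base 0.64 [0.537 0.001 0.043] [304. 226.]
scene dish_floor 0.87 [0.649 0.018 0.091] [352. 226.]
scene dish_floor 0.54 [0.542 0.    0.044] [306. 227.]
scene magnifier 0.95 [ 0.543 -0.337  0.015] [235. 352.]
scene magnifier 0.84 [ 0.566 -0.213  0.016] [273. 308.]
scene magnifier 0.81 [ 0.426 -0.376  0.015] [178. 344.]
scene bottle 0.89 [0.551 0.361 0.074] [365. 128.]
scene jar 0.56 [0.267 0.223 0.039] [251. 136.]
scene jar 0.54 [ 0.232 -0.247  0.023] [139. 260.]
scene screwdriver 0.66 [ 0.231 -0.246  0.022] [139. 260.]
top index_base 0.58 [0.529 0.017 0.047] [276. 182.]
top dish_floor 0.79 [0.658 0.012 0.089] [279. 120.]
top magnifier 0.95 [ 0.428 -0.249  0.016] [393. 231.]
top magnifier 0.94 [ 0.558 -0.205  0.018] [374. 174.]
top magnifier 0.81 [ 0.541 -0.326  0.022] [428. 182.]
top bottle 0.9 [0.534 0.362 0.09 ] [114. 172.]
top jar 0.92 [0.264 0.223 0.047] [176. 301.]
top jar 0.45 [0.653 0.013 0.092] [279. 122.]
top screwdriver 0.65 [ 0.229 -0.239  0.02 ] [390. 322.]
0.7 [-1.79998482e+02 -3.38048750e-03  1.30514233e+01]
```

View pics/scene0.png

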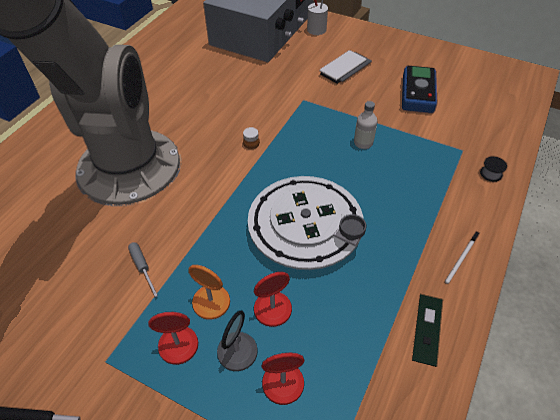

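View pics/top0.png

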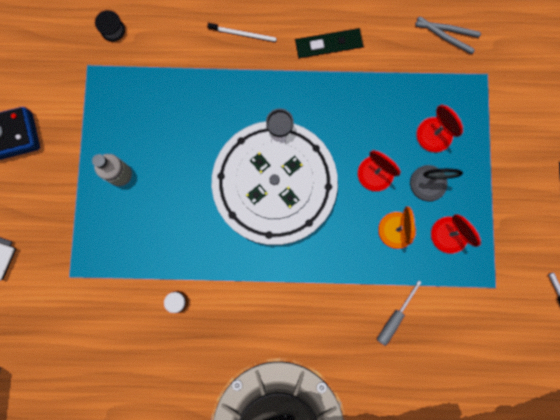

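```bash
python3 - <<'E'
from h import *
im=cv2.imread("pics/top0.png"); sc=cv2.imread("pics/scene0.png")
a=cv2.resize(im[90:260,200:480],None,fx=2.6,fy=2.6,interpolation=cv2.INTER_CUBIC)
cv2.imwrite("pics/crop.png",a)
print("hub",at_z("top",(274.5,180),.07),at_z("scene",(305.5,213),.07))
print("dishrim",at_z("top",(279.5,123),.102),at_z("scene",(352,226.5),.102))
# plate outer edge: bright low-sat pixels near the table
hsv=cv2.cvtColor(im,cv2.COLOR_BGR2HSV); m=((hsv[...,1]<60)&(hsv[...,2]>120)).astype(np.uint8); 
mm=np.zeros_like(m); mm[100:260,195:350]=m[100:260,195:350]
c=max(cv2.findContours(mm,0,1)[0],key=cv2.contourArea); e=cv2.fitEllipse(cv2.convexHull(c)); print(e, at_z("top",e[0],.044))
E
```

```text
hub [0.52886265 0.01968554 0.07      ] [0.53201166 0.01881112 0.07      ]
dishrim [0.64730493 0.01157022 0.102     ] [0.65116654 0.00680944 0.102     ]
((274.1582946777344, 181.84408569335938), (102.32247924804688, 104.38089752197266), 90.87612915039062) [0.52985316 0.02080575 0.044     ]
```

View pics/crop.png

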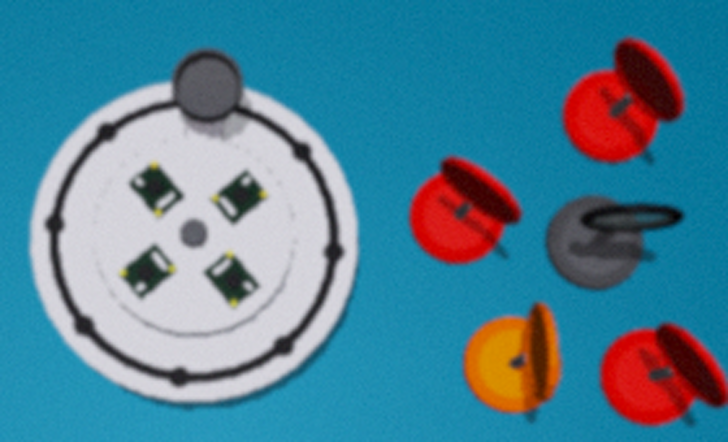

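Five magnifier shapes in the top view: red (377,172), (435,134) and (452,235), orange (396,229), dark grey (430,182). The dark grey one is meant, because its colour and the dark round foot fit. It stands to the right (y ≈ -0.33), so the table turns clockwise. The axis is at about (0.530, 0.0195) and the dish at about (0.6495, 0.0095).

Call:
step_arm --motion '[[[0,0,0.03],0],[[0.03,0.04,0.06],0],[[0.06,0.08,0.06],0],[[0.09,0.12,0.06],0],[[0.12,0.16,0.06],0],[[0.15,0.2,0.06],0],[[0.18,0.24,0.06],0],[[0.21,0.28,0.06],0],[[0.24,0.32,0.06],0],[[0.27,0.36,0.06],0]]' --claw 0

```text
time: 1.95
eef_pos: [0.4232, -0.2962, 0.2761]
eef_rot: [180.0, -0.0, 13.0]
wrist_force: [1.1, -0.5, 0.4]
width: -0.0
grip_force: 0.0
```

Call:
step_arm --motion '[[[0.03,0.04,0],0],[[0.06,0.08,0],0],[[0.09,0.12,0],0],[[0.12,0.16,0],0],[[0.15,0.2,0],0],[[0.18,0.24,0],0],[[0.21,0.28,0],0],[[0.228,0.308,0],0],[[0.228,0.308,0],0],[[0.228,0.308,0],0]]'

```text
time: 3.2
eef_pos: [0.6502, 0.0098, 0.2756]
eef_rot: [180.0, 0.0, 13.0]
wrist_force: [0.3, -0.1, 0.2]
width: 0.0001
grip_force: 0.0
```

```bash
python3 - <<'E'
from h import *
print("target hole",at_z("top",(316.2,148.5),.044), "opp",at_z("top",(269.2,235),.044))
print("right",at_z("top",(200+334/2.6,90+251/2.6),.044),"left",at_z("top",(200+55/2.6,90+225/2.6),.044))
s=get_state();print(s["time"],s["eef_pos"],s["eef_rot"],s["width"],s["wrist_force"],s["joint_positions"])
E
```

```text
target hole [ 0.60838173 -0.07176708  0.044     ] opp [0.41095235 0.02861174 0.044     ]
right [ 0.52206096 -0.10019651  0.044     ] left [0.53907591 0.13935012 0.044     ]
3.2 [0.65016136 0.00979607 0.27564169] [1.79982719e+02 2.59245067e-02 1.30264622e+01] 6.466127973854111e-05 [ 0.31216746 -0.09415614  0.23884252] [ 10.48779607  21.15577668 -22.59686477  90.12271259   8.48224858
  70.44167925 -90.56087778]
```

Call:
step_arm --motion '[[[0,0.001,-0.04],0],[[0,0.001,-0.08],0],[[0,0.001,-0.12],0],[[0,0.001,-0.145],0],[[0,0.001,-0.16],0],[[0,0.001,-0.165],0],[[0,0.001,-0.17],0],[[0,0.001,-0.173],0],[[0,0.001,-0.173],0]]'

```text
time: 4.32
eef_pos: [0.6505, 0.0115, 0.1031]
eef_rot: [180.0, -0.0, 13.0]
wrist_force: [-0.8, -0.5, -0.2]
width: 0.0
grip_force: 0.0
```

```bash
python3 - <<'E'
from h import *
im=vision.capture("scene")
cv2.imwrite("pics/c1.png",cv2.resize(im[110:310,230:430],None,fx=3,fy=3,interpolation=cv2.INTER_CUBIC))
s=get_state();print(s["time"],s["eef_pos"],s["wrist_force"])
E
```

```text
4.375 [0.65058482 0.01148547 0.10315968] [ 0.43759949 -0.3446831   0.3740629 ]
```

View pics/c1.png

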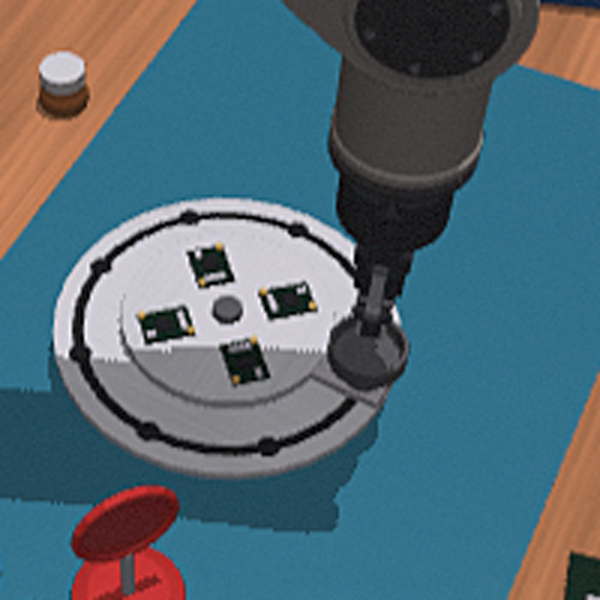

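The crop shows the closed fingertips at (370,325), inside the dish rim and just above its floor, with nothing touched yet. Next I press.

Call:
step_arm --motion '[[[0,0,-0.003],0],[[0,0,-0.006],0],[[0,0,-0.006],0]]'

```text
time: 4.75
eef_pos: [0.6502, 0.0115, 0.0965]
eef_rot: [-180.0, 0.0, 13.0]
wrist_force: [-0.7, 1.2, -0.4]
width: 0.0003
grip_force: 0.0
```

Call:
step_arm --motion '[[[0,0,-0.003],0],[[0,0,-0.006],0],[[0,0,-0.008],0],[[0,0,-0.008],0]]'

```text
time: 5.25
eef_pos: [0.6503, 0.0115, 0.0886]
eef_rot: [-180.0, 0.0, 13.1]
wrist_force: [0.2, -0.0, -1.3]
width: -0.0001
grip_force: 0.0
```

Call:
step_arm --motion '[[[0,0,-0.002],0],[[0,0,-0.004],0],[[0,0,-0.004],0]]'

```text
time: 5.62
eef_pos: [0.6503, 0.0115, 0.0846]
eef_rot: [-180.0, 0.0, 13.0]
wrist_force: [0.4, 0.2, 0.7]
width: -0.0002
grip_force: 0.0
```

```bash
python3 - <<'E'
from h import *
im=vision.capture("scene")
cv2.imwrite("pics/c2.png",cv2.resize(im[170:260,300:420],None,fx=6,fy=6,interpolation=cv2.INTER_CUBIC))
for i in range(6):
    vision.capture("top"); s=get_state();print(s["time"],s["eef_pos"],s["wrist_force"].round(1) if hasattr(s["wrist_force"],'round') else s["wrist_force"])
E
```

```text
5.725 [0.65041284 0.01145433 0.08479524] [ 0.8 -0.2  1.2]
5.775 [0.65045276 0.01150362 0.08486864] [-0.4  0.1 -0.3]
5.825 [0.65044522 0.01152214 0.08486616] [-0.1  0.6  0. ]
5.875 [0.65046394 0.01147361 0.08486205] [-0.5 -1.2  0.1]
5.925 [0.65046543 0.01145699 0.08487848] [-0.   0.4 -0.1]
5.975 [0.65044868 0.01145982 0.08487174] [ 0.4 -0.5  0.1]
```

View pics/c2.png

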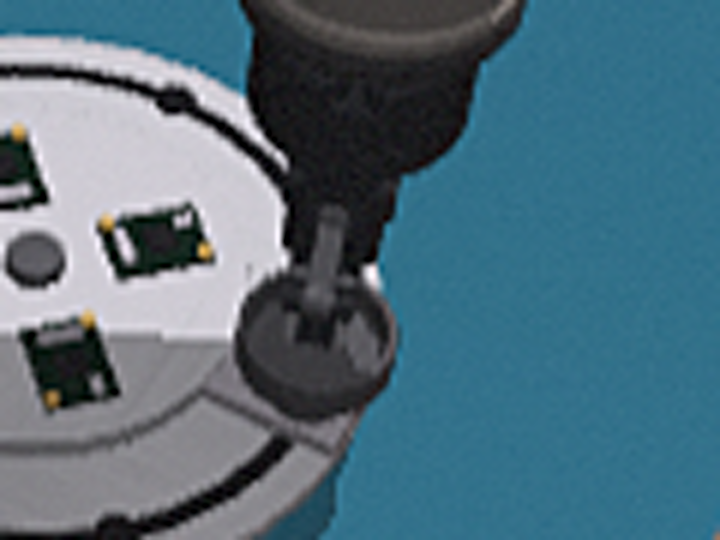

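The crop shows the tips at (315,325), inside the cup near the floor, with no force yet. I go on down in small steps.

Call:
step_arm --motion '[[[0,0,-0.002],0],[[0,0,-0.004],0],[[0,0,-0.004],0]]'

```text
time: 6.35
eef_pos: [0.6502, 0.0115, 0.0805]
eef_rot: [-180.0, 0.0, 13.1]
wrist_force: [-0.1, -0.2, 0.5]
width: 0.0
grip_force: 0.0
```

Call:
step_arm --motion '[[[0,0,-0.002],0],[[0,0,-0.004],0],[[0,0,-0.004],0]]'

```text
time: 6.72
eef_pos: [0.6503, 0.0115, 0.0766]
eef_rot: [-180.0, 0.0, 13.0]
wrist_force: [0.2, -0.1, -0.2]
width: 0.0
grip_force: 0.0
```

```bash
python3 - <<'E'
from h import *
s=get_state();print(s["eef_pos"],s["wrist_force"],s["torque"],s["joint_efforts"])
im=vision.capture("scene"); t=vision.capture("top")
a=cv2.resize(im[170:260,300:400],None,fx=4,fy=4,interpolation=cv2.INTER_CUBIC)
b=cv2.resize(t[80:170,230:330],None,fx=4,fy=4,interpolation=cv2.INTER_CUBIC)
e=np.array(s["eef_pos"])
for k in (0,.011): 
    p=pix("scene",e-[0,0,k])[0]; cv2.circle(a,tuple(int(v) for v in (p-[300,170])*4),3,(0,255,255),-1); print(k,p)
# expected rim circles z=.102 (up), .09 (pressed)
for z,c in ((.102,(0,255,0)),(.09,(0,0,255))):
    A=np.linspace(0,2*np.pi,60); P=np.c_[.650+.03*np.cos(A),.0108+.03*np.sin(A),0*A+z]
    cv2.polylines(a,[((pix("scene",P)-[300,170])*4).astype(int)],True,c,1)
    cv2.polylines(b,[((pix("top",P)-[230,80])*4).astype(int)],True,c,1)
cv2.imwrite("pics/c3.png",np.hstack([a,b]))
E
```

```text
[0.65029667 0.01147813 0.07658505] [ 0.17754031 -0.05947477 -0.17671299] [ 0.0080721  -0.06960428  0.00853496] [-2.10766256e-02 -9.94783115e+01 -6.81077555e+00 -3.84698904e+01
  3.81965528e-02 -6.38530799e-02 -1.88099337e-02]
0 [351.21740251 231.66277908]
0.011 [350.70959047 234.52528712]
```

View pics/c3.png

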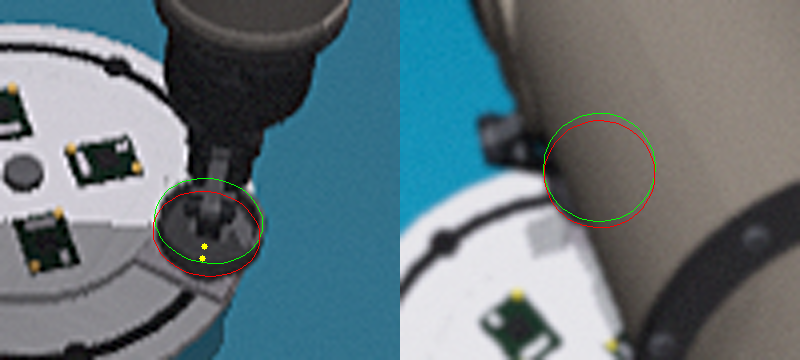

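Call:
step_arm --motion '[[[0,0,-0.002],0],[[0,0,-0.003],0],[[0,0,-0.003],0]]'

```text
time: 7.2
eef_pos: [0.6504, 0.0115, 0.0737]
eef_rot: [-180.0, 0.0, 13.0]
wrist_force: [-0.2, -0.4, 0.2]
width: 0.0
grip_force: 0.0
```

Call:
step_arm --motion '[[[0,0,-0.002],0],[[0,0,-0.003],0],[[0,0,-0.003],0]]'

```text
time: 7.58
eef_pos: [0.6505, 0.0115, 0.0709]
eef_rot: [180.0, -0.0, 13.0]
wrist_force: [-0.1, -0.5, 3.4]
width: -0.0003
grip_force: 1.9
```

Call:
step_arm --motion '[[[0,0,-0.002],0],[[0,0,-0.003],0],[[0,0,-0.003],0]]'

```text
time: 7.95
eef_pos: [0.6506, 0.0115, 0.0678]
eef_rot: [-180.0, -0.0, 13.1]
wrist_force: [0.7, -0.4, 5.0]
width: 0.0001
grip_force: 2.4
```

```bash
python3 - <<'E'
from h import *
im=vision.capture("scene"); s=get_state(); print(s["eef_pos"],s["wrist_force"],s["torque"],s["grip_force"])
a=cv2.resize(im[180:250,310:390],None,fx=8,fy=8,interpolation=cv2.INTER_CUBIC)
a=cv2.convertScaleAbs(a,alpha=1.8,beta=10)
for z,c in ((.102,(0,255,0)),(.09,(0,0,255))):
    A=np.linspace(0,2*np.pi,60); P=np.c_[.650+.03*np.cos(A),.0108+.03*np.sin(A),0*A+z]
    cv2.polylines(a,[((pix("scene",P)-[310,180])*8).astype(int)],True,c,1)
cv2.imwrite("pics/c4.png",a)
E
```

```text
[0.65055336 0.01148696 0.06784516] [ 0.31794895 -0.90049188  5.04577287] [ 0.03133624 -0.07969774  0.01886052] 2.408987581729889
```

View pics/c4.png

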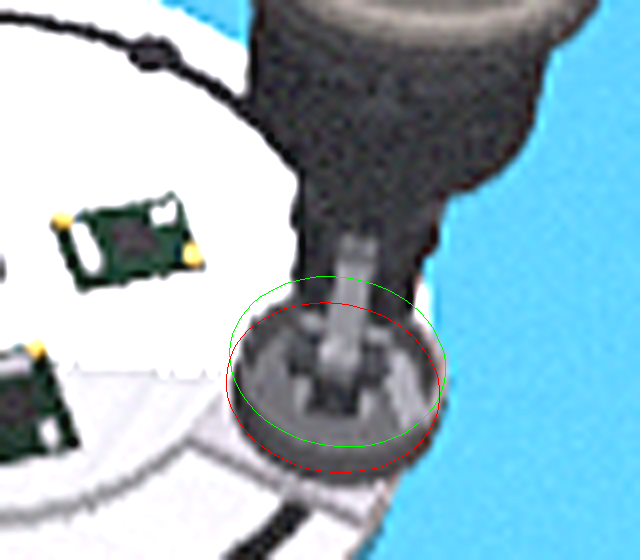

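Contact came at TCP z ≈ 0.071 and the force follows the spring. I press on to about 10 mm of travel.

Call:
step_arm --motion '[[[0,0,-0.002],0],[[0,0,-0.004],0],[[0,0,-0.006],0],[[0,0,-0.007],0],[[0,0,-0.007],0],[[0,0,-0.007],0]]'

```text
time: 8.75
eef_pos: [0.6506, 0.0115, 0.061]
eef_rot: [180.0, -0.0, 13.0]
wrist_force: [-0.6, 0.4, 7.6]
width: 0.0004
grip_force: 3.5
```

Call:
step_arm --motion '[[[-0.0005,-0.005,0],-2.5],[[-0.0012,-0.0104,0],-5],[[-0.0022,-0.0155,0],-7.5],[[-0.0033,-0.0206,0],-10],[[-0.0048,-0.0257,0],-12.5],[[-0.0063,-0.0307,0],-15],[[-0.0082,-0.0356,0],-17.5],[[-0.0102,-0.0404,0],-20],[[-0.0125,-0.0451,0],-22.5],[[-0.0149,-0.0497,0],-25]]'

```text
time: 10.0
eef_pos: [0.6354, -0.0378, 0.061]
eef_rot: [-180.0, 0.0, -12.0]
wrist_force: [-2.0, 3.1, 7.5]
width: -0.0001
grip_force: 3.7
```

```bash
python3 - <<'E'
from h import *
im=vision.capture("scene"); s=get_state(); print(s["time"],s["eef_pos"],s["wrist_force"],s["grip_force"])
a=cv2.resize(im[170:270,280:390],None,fx=6,fy=6,interpolation=cv2.INTER_CUBIC)
a=cv2.convertScaleAbs(a,alpha=1.4,beta=10)
for d,c in ((15,(0,255,0)),(20,(0,255,255)),(25,(0,0,255))):
    f=np.radians(-4.2-d)
    A=np.linspace(0,2*np.pi,60); P=np.c_[.5306+.12*np.cos(f)+.03*np.cos(A),.0196+.12*np.sin(f)+.03*np.sin(A),0*A+.092]
    cv2.polylines(a,[((pix("scene",P)-[280,170])*6).astype(int)],True,c,1)
cv2.imwrite("pics/c5.png",a)
E
```

```text
10.05 [ 0.63499896 -0.03855038  0.06092718] [-1.8066354   1.30869839  6.68780649] 3.7449087420282012
```

View pics/c5.png

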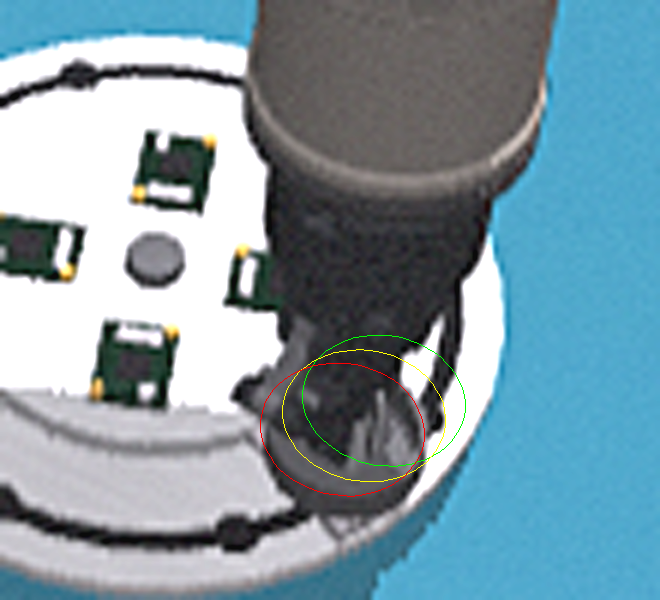

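The dish is at about (345,435) in the crop, on the 25° outline, so the arm follows the fingers with little lag. I go on to about 38°, then ease off to 84 mm floor height.

Call:
step_arm --motion '[[[-0.0027,-0.0045,0],-2.5],[[-0.0055,-0.0089,0],-5],[[-0.0087,-0.0131,0],-7.5],[[-0.0118,-0.0173,0],-10],[[-0.0146,-0.0206,0],-12],[[-0.0159,-0.0221,0],-13],[[-0.0159,-0.0221,0.002],-13],[[-0.0159,-0.0221,0.004],-13],[[-0.0159,-0.0221,0.006],-13],[[-0.0159,-0.0221,0.006],-13]]'

```text
time: 11.3
eef_pos: [0.6194, -0.0603, 0.0667]
eef_rot: [180.0, 0.0, -24.9]
wrist_force: [-0.5, -0.3, 3.9]
width: 0.0
grip_force: 2.0
```

```bash
python3 - <<'E'
from h import *
for i in range(8):
    im=vision.capture("scene"); s=get_state(); print(s["time"],s["eef_pos"],np.round(s["wrist_force"],1),s["grip_force"])
a=cv2.resize(im[180:280,270:380],None,fx=6,fy=6,interpolation=cv2.INTER_CUBIC)
a=cv2.convertScaleAbs(a,alpha=1.4,beta=10)
for d,c in ((33,(0,255,0)),(38,(0,255,255)),(45,(0,0,255))):
    f=np.radians(-4.2-d)
    A=np.linspace(0,2*np.pi,60); P=np.c_[.5306+.12*np.cos(f)+.03*np.cos(A),.0196+.12*np.sin(f)+.03*np.sin(A),0*A+.096]
    cv2.polylines(a,[((pix("scene",P)-[270,180])*6).astype(int)],True,c,1)
cv2.imwrite("pics/c6.png",a)
E
```

```text
11.35 [ 0.6194462  -0.06025373  0.06666679] [-2.4 -0.2  4.6] 1.9276656210422516
11.4 [ 0.61948417 -0.06029733  0.06670022] [-1.4  0.1  3.9] 1.734030582010746
11.45 [ 0.61944027 -0.0602306   0.06666962] [-1.9  1.2  2. ] 1.6912556625902653
11.5 [ 0.61944034 -0.06031253  0.06665179] [-1.2  0.9  2.5] 1.6039041616022587
11.55 [ 0.61946291 -0.06027778  0.06665626] [-2.   0.1  3.3] 1.5123384073376656
11.6 [ 0.61946905 -0.06028677  0.06667933] [-1.4  0.7  3.2] 1.4183194935321808
11.65 [ 0.61944837 -0.06033366  0.06667354] [-1.3  0.8  3.1] 1.3239320553839207
11.7 [ 0.61945905 -0.0602865   0.06667361] [-1.6  0.9  2.3] 1.2307970970869064
```

View pics/c6.png

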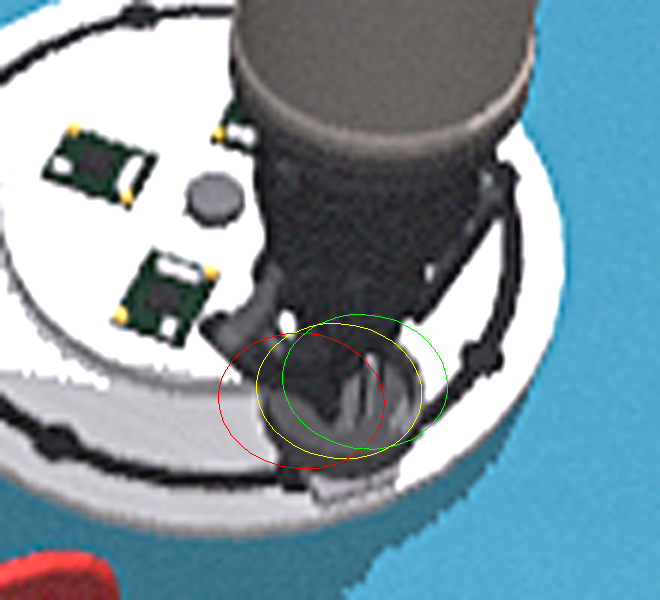

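Call:
step_arm --motion '[[[0,0,0.0015],0],[[-0.0014,-0.0015,0.0015],0],[[-0.0028,-0.003,0.0015],0],[[-0.0042,-0.0044,0.0015],0],[[-0.0057,-0.0059,0.0015],0],[[-0.0072,-0.0073,0.0015],0],[[-0.0072,-0.0073,0.0015],0]]'

```text
time: 12.58
eef_pos: [0.6126, -0.0674, 0.0684]
eef_rot: [-180.0, -0.0, -24.9]
wrist_force: [1.4, 1.7, -0.2]
width: -0.0
grip_force: 1.0
```

Call:
step_arm --motion '[[[-0.0011,-0.001,0],0],[[-0.0022,-0.002,0],0],[[-0.0033,-0.0029,0],0],[[-0.0033,-0.0029,0],0]]'

```text
time: 13.08
eef_pos: [0.6095, -0.0698, 0.0684]
eef_rot: [-179.9, -0.0, -24.9]
wrist_force: [3.7, 3.2, -1.2]
width: 0.0001
grip_force: 2.3
```

```bash
cat > ang.py <<'E'
from h import *
def ang(n="scene"):
    im=vision.capture(n)
    # gold corner dots of the boards -> angle about hub
    hsv=cv2.cvtColor(im,cv2.COLOR_BGR2HSV); 
    g=((hsv[...,0]>18)&(hsv[...,0]<32)&(hsv[...,1]>110)&(hsv[...,2]>90)).astype(np.uint8)
    out=[]
    _,_,st,ce=cv2.connectedComponentsWithStats(g)
    for k in range(1,len(ce)):
        p=at_z(n,ce[k],.063)-[.5306,.0196,.063]
        r=np.hypot(p[0],p[1])
        if r<.08: out.append((round(np.degrees(np.arctan2(p[1],p[0])),1),round(r,4),int(st[k,4])))
    return sorted(out)
E
python3 - <<'E'
from ang import *
import ang as A
print("now",ang())
for i in range(4):
    vision.capture("scene"); s=get_state(); print(s["time"],s["eef_pos"],np.round(s["wrist_force"],1),s["grip_force"])
real=vision.capture
vision.capture=lambda n: cv2.imread("pics/scene0.png")
print("start",ang())
vision.capture=real
for r in models.recognise("dish_floor","scene")[:2]:
    w=world("scene",r["point"]); print(r["confidence"],w, np.degrees(np.arctan2(w[1]-.0196,w[0]-.5306)))
E
```

```text
now [(np.float64(-162.8), np.float64(0.035), 4), (np.float64(-100.3), np.float64(0.0642), 6), (np.float64(-67.9), np.float64(0.0319), 4), (np.float64(168.4), np.float64(0.069), 3)]
13.175 [ 0.60946172 -0.0698217   0.06839522] [ 3.3  3.5 -2.7] 2.2298116609454155
13.225 [ 0.6094581  -0.06982311  0.06837609] [ 3.5  4.3 -0.6] 2.227024845778942
13.275 [ 0.60947173 -0.06983105  0.06839329] [ 3.1  4.2 -1.2] 2.2239045426249504
13.325 [ 0.60946716 -0.06980029  0.068394  ] [ 3.2  4.8 -1.6] 2.22234595566988
start [(np.float64(-153.0), np.float64(0.0679), 4), (np.float64(-124.0), np.float64(0.0316), 4), (np.float64(-57.9), np.float64(0.0639), 7), (np.float64(-24.9), np.float64(0.0329), 5), (np.float64(34.2), np.float64(0.0688), 4), (np.float64(65.0), np.float64(0.0386), 3), (np.float64(120.2), np.float64(0.0727), 4), (np.float64(147.0), np.float64(0.0392), 4)]
0.86 [ 0.62649325 -0.06300527  0.08184538] -40.74257957707005
```

Call:
step_arm --motion '[[[-0.001,-0.0009,0],0],[[-0.002,-0.0017,0],0],[[-0.003,-0.0026,0],0],[[-0.004,-0.0034,0],0],[[-0.004,-0.0034,0],0]]'

```text
time: 14.0
eef_pos: [0.6054, -0.0732, 0.0685]
eef_rot: [-179.9, -0.0, -24.9]
wrist_force: [3.0, 4.4, -1.1]
width: 0.0002
grip_force: 2.0
```

```bash
python3 - <<'E'
from ang import *
for k in range(2): print([tuple(float(v) for v in a) for a in ang()])
for i in range(2):
    vision.capture("scene"); s=get_state(); print(s["time"],s["eef_pos"],np.round(s["wrist_force"],1),s["grip_force"])
E
```

```text
[(-167.7, 0.0356, 4.0), (-102.7, 0.0633, 6.0), (165.2, 0.0702, 2.0)]
[(-167.7, 0.0356, 4.0), (-102.7, 0.0633, 6.0), (165.2, 0.0702, 2.0)]
14.15 [ 0.60536951 -0.07322668  0.06839187] [2.2 5.2 0.2] 2.097348254173994
14.2 [ 0.60538988 -0.07322567  0.06840719] [3.1 5.1 0.7] 2.1041306108236313
```

Call:
step_arm --motion '[[[-0.0008,-0.0006,0],0],[[-0.0015,-0.0012,0],0],[[-0.0015,-0.0012,0],0]]'

```text
time: 14.58
eef_pos: [0.6039, -0.0745, 0.0684]
eef_rot: [-180.0, -0.0, -24.9]
wrist_force: [2.2, 4.1, 0.0]
width: -0.0001
grip_force: 1.9
```

```bash
python3 - <<'E'
from ang import *
for k in range(1): print([tuple(float(v) for v in a) for a in ang()])
for i in range(3):
    vision.capture("scene"); s=get_state(); print(s["time"],s["eef_pos"],np.round(s["wrist_force"],1),s["grip_force"])
E
```

```text
[(-167.7, 0.0356, 4.0), (-103.5, 0.0647, 6.0), (164.5, 0.0693, 4.0)]
14.675 [ 0.6038962  -0.07452156  0.06843878] [1.4 4.9 0.5] 2.046725535230962
14.725 [ 0.60385604 -0.0745616   0.06840414] [1.9 4.1 0.4] 2.06939472432623
14.775 [ 0.60387779 -0.07460196  0.06843011] [2.1 5.4 0.4] 2.077050181769664
```

Call:
step_arm --motion '[[[-0.0008,-0.0006,0],0],[[-0.0015,-0.0012,0],0],[[-0.0015,-0.0012,0],0]]'

```text
time: 15.15
eef_pos: [0.6019, -0.0764, 0.0685]
eef_rot: [180.0, 0.0, -25.0]
wrist_force: [-2.1, 2.8, 5.5]
width: -0.0001
grip_force: 4.3
```

```bash
python3 - <<'E'
from ang import *
for k in range(1): print([tuple(float(v) for v in a) for a in ang()])
for i in range(3):
    vision.capture("scene"); s=get_state(); print(s["time"],s["eef_pos"],np.round(s["wrist_force"],1),s["grip_force"])
E
```

```text
[(-167.7, 0.0356, 4.0), (-105.9, 0.0651, 4.0), (164.0, 0.0693, 3.0)]
15.25 [ 0.60195047 -0.07637177  0.06842053] [-0.7  3.4  5.1] 4.265359206292487
15.3 [ 0.60191603 -0.07639087  0.06838492] [-1.3  2.7  5.6] 4.2668808219605125
15.35 [ 0.60195561 -0.07637073  0.06840565] [-0.8  3.2  5.3] 4.268072226441291
```

The vertical force jumped to 5.4 N, so the plunger has snapped up into the hole against the fingers. I back the tip slightly off the rim and lift straight up.

Call:
step_arm --motion '[[[0.0005,0.0005,0.002],0],[[0.001,0.001,0.004],0],[[0.0015,0.0015,0.008],0],[[0.003,0.003,0.014],0],[[0.003,0.003,0.022],0],[[0.003,0.003,0.035],0],[[0.003,0.003,0.06],0],[[0.003,0.003,0.09],0],[[0.003,0.003,0.13],0],[[0.003,0.003,0.17],0]]'

```text
time: 16.6
eef_pos: [0.605, -0.0733, 0.2405]
eef_rot: [-180.0, -0.0, -24.9]
wrist_force: [0.7, -0.1, -1.0]
width: 0.0
grip_force: 0.0
```

Call:
step_arm --motion '[[[0,0.04,0.02],0],[[0,0.08,0.03],0],[[0,0.12,0.03],0],[[0,0.16,0.03],0],[[0,0.2,0.03],0],[[0,0.24,0.03],0],[[0,0.24,0.03],0]]'

```text
time: 17.48
eef_pos: [0.6043, 0.1704, 0.2691]
eef_rot: [-179.9, 0.0, -24.7]
wrist_force: [-0.2, -0.1, 0.4]
width: -0.0001
grip_force: 0.0
```

```bash
python3 - <<'E'
from ang import *
print([tuple(float(v) for v in a) for a in ang()])
for r in models.recognise("dish_floor","scene")[:2]:
    w=world("scene",r["point"]); print(r["confidence"],w, np.degrees(np.arctan2(w[1]-.0196,w[0]-.5306)))
im=vision.capture("scene"); s=get_state(); print(s["time"],s["eef_pos"],np.round(s["wrist_force"],1))
a=cv2.resize(im[180:290,240:380],None,fx=5,fy=5,interpolation=cv2.INTER_CUBIC)
f=np.radians(-49.2); A=np.linspace(0,2*np.pi,60)
for z,c in ((.102,(0,255,0)),(.096,(0,0,255))):
    P=np.c_[.5306+.12*np.cos(f)+.03*np.cos(A),.0196+.12*np.sin(f)+.03*np.sin(A),0*A+z]
    cv2.polylines(a,[((pix("scene",P)-[240,180])*5).astype(int)],True,c,1)
cv2.imwrite("pics/c7.png",a)
E
```

```text
[(-169.5, 0.0371, 1.0), (-104.7, 0.0642, 5.0), (-73.5, 0.0308, 4.0), (-10.0, 0.0667, 5.0), (78.6, 0.0695, 1.0)]
17.625 [0.60522923 0.16572217 0.26872131] [0.6 0.2 0.5]
```

View pics/c7.png

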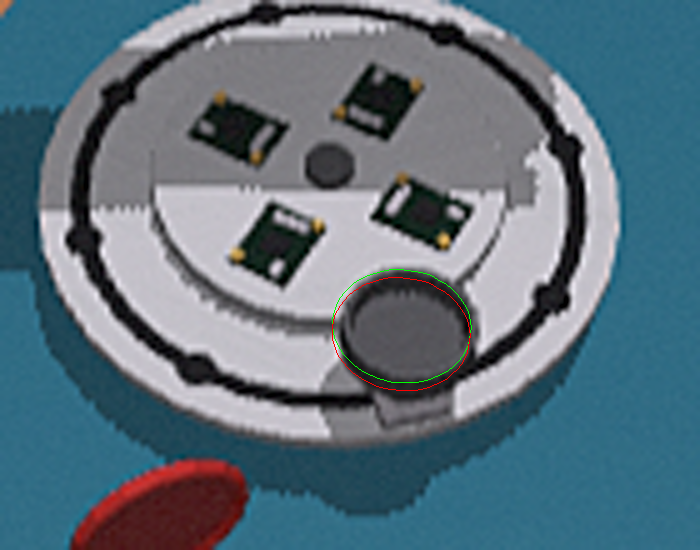

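The dish at crop (405,325) sits on the outline drawn for the next hole with the plunger up. The boards have turned about 46°, the arm is clear and nothing else has moved near it, so I hand in.

```bash
python3 -c "
from plant import manip
print(manip.job_done())"
```

```text
the job is handed in; nothing more can be done
None
```

I turned the indexing table one hole clockwise, towards the dark magnifier, and handed the job in. By the force reading and the last picture the plunger is sprung up in that hole, the arm is clear, and the path stayed clear of the loose things; no verdict was returned.

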